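# Lay the yellow screwdriver on the bench rest

### The job

Set out the yellow-handled screwdriver for the next blade repair: draw it up out of its tool cup, lay it down flat on the black rubber mat and let go of it, then take it again from above and lay it level across the raised two-notch rest, its handle in the wide blue notch and its steel shaft in the narrow grey one. Never let it drop; leave both cups standing where they are, and leave the red screwdriver and the other things on the bench alone.

Things in the scene. Friction and masses are not known exactly. Their poses are not given: they have to be found in the camera images.
- yellow_driver: Screwdriver, 215 mm long, about 90 g: yellow round handle (diameter 24, 92 long, black band at the rear), black six-sided collar (28 across flats), steel shaft (diameter 6, 115 long). Origin on the axis in the handle; x axis points to the tip: rear end x = -50, collar x = 42 to 50, tip x = 165, balance point x = 20 (mm). Starts in the yellow one's cup, handle up.
- yellow_driver_tip (a point): Tip of the yellow screwdriver's steel shaft, on its axis, 165 from the body origin.
- yellow_cup: Loose heavy (0.7 kg) aluminium tool cup: tube 42 mm outside, 32 inside, 100 high, inner floor 12 high, on a dark round foot of diameter 80, 10 thick. Origin under its centre, z up. Holds the yellow-handled screwdriver, shaft down, leaning about 15 degrees towards the cup's +y; the handle is wholly above the rim.
- red_driver: Screwdriver, 215 mm long, about 90 g: red round handle (diameter 24, 92 long, black band at the rear), black six-sided collar (28 across flats), steel shaft (diameter 6, 115 long). Origin on the axis in the handle; x axis points to the tip: rear end x = -50, collar x = 42 to 50, tip x = 165, balance point x = 20 (mm). Starts in the other cup; leave it alone.
- red_cup: Loose heavy (0.7 kg) aluminium tool cup: tube 42 mm outside, 32 inside, 100 high, inner floor 12 high, on a dark round foot of diameter 80, 10 thick. Origin under its centre, z up. Holds the red-handled screwdriver, shaft down, leaning about 15 degrees towards the cup's +y; the handle is wholly above the rim.
- mat: Black rubber mat fixed to the bench, 150 (x) by 260 (y), 3 thick. Origin at the centre of its underside.
- rest: Fixed steel rest: base 60 x 175 x 8 mm, two posts with 90 degree V notches, 12 thick along y: wide blue at y = +33 (V bottom 58 high, mouth 48 wide), narrow grey at y = -105 (bottom 71 high, mouth 31). Origin under the base, z up. The screwdriver lies along y, tip to -y, axis 75 high, handle middle near y = 0: the handle is free for fingers between the notches.
- rest_seat (a point): Point on the rest at x = 0, y = 0, 75 above the bench: where the middle of the screwdriver's handle comes to lie.
- jar: Bystander: small glass jar with dark lid, diameter 44, 60 high. Origin under its centre.
- weight: Bystander: upright steel test weight, diameter 36, 88 high, 0.5 kg. Origin under its centre.
- tub: Bystander: clear plastic tub of small parts, 120 by 160, 55 high. Origin under its centre.
- pliers: Bystander: blue-handled pliers lying flat, about 165 long, 14 high. Origin near the middle of their length, at bench height.
- sleeve0: Bystander: upright brass sleeve, diameter 16, 34 high. Origin under its centre.
- sleeve1: Bystander: second upright brass sleeve, diameter 16, 34 high. Origin under its centre.
Not all that is in view belongs to the job. Leave any orange look-alike of the red_cup alone. Leave any turquoise look-alike of the rest alone.

How it is judged (in metres and radians):
On the way, in this order (a step that is already met when the one before it is completed fails the run):
1. the yellow screwdriver is drawn clear of its cup (height (world z) of yellow_driver_tip above 0.105 m), for 0.05 s.
2. it lies flat on the mat, released and still (x of yellow_driver in the frame of mat between -0.075 and 0.075 m and y of yellow_driver in the frame of mat between -0.13 and 0.13 m and height (world z) of yellow_driver below 0.03 m and height (world z) of yellow_driver_tip below 0.04 m and linear speed of yellow_driver below 0.03 m/s and angular speed of yellow_driver below 0.3 rad/s and contact force between yellow_driver and the fingers below 0.05 N), for 0.2 s.
At the end, for the whole second after the job is handed in: The yellow screwdriver lies level on the rest, released and still, shaft in the grey notch; handle middle within 20 mm of the seat along the rest, 8 mm across, 7 mm in height; tip within 12 mm across, 10 mm in height and 25 mm along; both cups upright (x of yellow_driver in the frame of rest between -0.008 and 0.008 m and y of yellow_driver in the frame of rest between -0.02 and 0.02 m and z of yellow_driver in the frame of rest between 0.068 and 0.082 m and x of yellow_driver_tip in the frame of rest between -0.012 and 0.012 m and y of yellow_driver_tip in the frame of rest between -0.19 and -0.14 m and z of yellow_driver_tip in the frame of rest between 0.065 and 0.085 m and linear speed of yellow_driver below 0.03 m/s and angular speed of yellow_driver below 0.3 rad/s and contact force between yellow_driver and the fingers below 0.05 N and angle between each of yellow_cup, red_cup's own z axis and vertical below 0.1 rad); the robot touches nothing.
It fails at once if the yellow screwdriver is dropped or thrown (faster than 0.9 m/s while not held) (contact force between yellow_driver and the fingers below 0.05 N and linear speed of yellow_driver above 0.9 m/s).
It fails at once if a cup is tipped beyond 17 degrees or moved more than 40 mm (angle between any of yellow_cup, red_cup's own z axis and vertical above 0.3 rad or distance of any of yellow_cup, red_cup from where it was at the start of the episode above 0.04 m).
It fails at once if the red screwdriver or another bystander is moved more than 30 mm (distance of any of red_driver, jar, weight, tub, pliers, sleeve0, sleeve1 from where it was at the start of the episode above 0.03 m).
It also fails if it takes over 64 s, if anything falls off the work surface, if the arm or the gripper's body presses on something with over 40 N, if the wrist force passes 120 N, or if a joint passes its speed limit or range.

### The arm

A 6-joint arm with a two-finger parallel gripper is mounted at the origin on the work surface. World frame = base frame: x ahead of the robot, y to its left, z up, the work surface at z = 0. Lengths are in m, angles in degrees, forces in N, time in s.
With the tool pointing down it reaches from about 0.275 to 0.875 m from the base axis. Payload 12.5 kg.
Tool frame: the origin (TCP) lies on the centre line of the jaws, within the pads' length; the fingertips stand 11 mm ahead of it and the grasp point (between the pads) lies 8 mm behind it (robot.nose_length is the distance from the TCP to the fingertips, in m); z points along the fingers, y is the line along which they close (so a half turn about z gives the same grasp; the last joint's range is limited). The gripper opens to 85 mm and grips with 20 to 120 N. Pads are 22 mm wide; open, the fingers measure 114 mm over their backs; the gripper's body (76 mm by 85 mm) begins 54 mm behind the grasp point. The pads swing forward as they close: fully open they stand 13 mm farther back than shut.
Start: joints at [67.575, 20.094, 94.641, -0, 65.266, -4.847], TCP at [0.166, 0.524, 0.242] pointing down, gripper open.
Joint ranges: [-157.81, 157.81], [-45, 120.19], [0.68, 151.7], [-89.99, 269.99], [4.06, 180], [-164.3, 164.3]. Speed limits (degrees/s): [127.2, 127.2, 159.86, 180, 180, 180].

### API

Orientations are given as a 3x3 rotation matrix whose columns are the frame's x, y, z axes.
In Python, from cell import read_state, viewer, robot gives the robot as it stands. The module is installed in compiled form; this text tells all that it offers.
- The arm moves only by the tool carry_out, never from a script. Its arguments are lists of equal length, an entry for each row: "offset": the shift along the tool's x, y, z in m, a list of three; "turn": the turn about the tool's z in rad; "grip": the finger opening in m, from 0 to 0.0854. In form: {"offset": [[x, y, z], ...], "turn": [turn, ...], "grip": [grip, ...]}. A call has exactly 5 rows; each row is the pose to reach, as a shift and turn from the pose commanded when the call began, along the tool's axes at that moment; what a row does not reach only later rows make up. A row lasts 1/10 s, in which the tool goes at most 50 mm and 8.59 degrees, less where a joint would pass 70% of its speed; a pose out of reach is approached as far as the arm can. A call with a gripper value outside its range is refused whole. The fingers move at their own pace and stop on an object; the grip force is fixed at half the most. Time passes only in rows, so rows that repeat a pose let the fingers close, or fill a call up. It gives the time, the measured TCP pose, the force, the opening and the grip force at its end, in the units of the state.
- read_state(): the state, without advancing time (a new reading comes with each control period).
- viewer.read_camera(name): name is "side" or "top"; returns a dict with "frame" (384x512x3 uint8, red, green, blue), "range_z" (384x512 float32, m along the optical axis (not along the pixel's ray), 0 where there is no reading), "mtx" (3x3 intrinsics, pixels), "k1" (the pictures are not rectified: a ray, as slopes to the right and down, at radius r is drawn at 1 + k1 r^2 times it, then the intrinsics apply), "extrinsics" (4x4, takes a point from world to camera coordinates). Camera axes: x right, y down, z forward; pixel columns grow to the right and rows downward; lengths in m; the calibration is good to about 2 mm. A picture is of the moment at which its call begins.
- robot.hand_in(): hands the job in; it is judged then, once.
The state is a dict: "clock": time; "qpos": joint angles; "qd": joint speeds; "tau": joint torques, N m; "tcp_pos": TCP position; "tcp_rot": TCP orientation; "ft_force": force on the tool from outside, world axes, zero at the start; "wrist_torque": the same for the moment, N m; "grip_width": finger opening in m; "gripper_force": force on a finger pad.
Only numpy, scipy, OpenCV 4.12 (cv2) and the standard library are available. Lean on these libraries where they do the work, as an engineer would, in place of code of your own. Each camera call takes 0.05 s, during which the arm holds its last target. There are 200 camera calls.

## Working session

There is one attempt and no reset: what is moved stays moved. The work goes in short steps, Python scripts to look and compute and a tool call to move; the robot and the scene stay as the last step left them, time stands still between calls to the robot, and variables do not carry over. Pictures are saved under pics/ and viewed, at most 10 in all, crops included, and the job is handed in when it is done.

Besides the shell and the picture viewer there is one more tool, called after ">>>" as name(argument=value, ...), one argument or row to a line, values as JSON. carry_out: Moves the arm, as the interface text tells. Its arguments: {"type":"object","properties":{"offset":{"type":"array"},"turn":{"type":"array"},"grip":{"type":"array"}},"required":["offset","turn","grip"]}

```bash
mkdir -p pics; python3 - <<'E'
from cell import read_state, viewer, robot
import cv2,numpy as np
s=read_state();print(s['clock'],s['tcp_pos'],s['tcp_rot'])
for n in('side','top'):
    c=viewer.read_camera(n);cv2.imwrite(f'pics/{n}0.png',c['frame'][:,:,::-1]);np.savez(f'{n}.npz',**c)
    print(n,c['mtx'],c['k1'],c['extrinsics'])
E
```

```text
0.0 [0.16595304 0.52402251 0.24173437] [[-9.53298735e-01  3.02028666e-01 -4.53828262e-04]
 [ 3.02028992e-01  9.53298092e-01 -1.11184888e-03]
 [ 9.68233811e-05 -1.19699343e-03 -9.99999279e-01]]
side [[369.68342098   0.         246.15571278]
 [  0.         369.68342098 186.29911972]
 [  0.           0.           1.        ]] -0.08067530811649637 [[ 0.81762598 -0.57557112 -0.01434007 -0.47778702]
 [-0.37521351 -0.51378656 -0.77151681  0.30550091]
 [ 0.43669506  0.63619278 -0.6360473   1.15300851]
 [ 0.          0.          0.          1.        ]]
top [[352.35029556   0.         255.07970924]
 [  0.         352.35029556 195.44254578]
 [  0.           0.           1.        ]] -0.10822105866529641 [[ 9.61709529e-03 -9.99951844e-01  1.95495015e-03 -2.53991482e-02]
 [-9.87175929e-01 -9.80572849e-03 -1.59334657e-01  5.79527735e-01]
 [ 1.59346154e-01 -3.97543144e-04 -9.87222693e-01  9.77468857e-01]
 [ 0.00000000e+00  0.00000000e+00  0.00000000e+00  1.00000000e+00]]
```

View pics/top0.png

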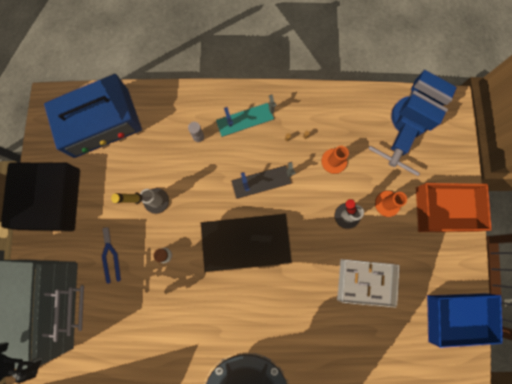

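View pics/side0.png

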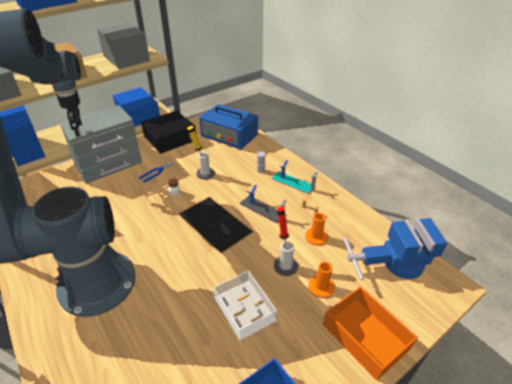

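Candidates for the driver: yellow-handled one at top (127,198) / side (193,137), and the red one at top (350,207) / side (283,220), to be left alone. Candidates for the rest: grey base at top (262,181), blue post (244,180), grey post (291,168); the turquoise look-alike is at (246,118). The orange cups at (336,158) and (390,203) are look-alikes. The mat is at (247,242). I choose the yellow driver and the grey rest, and check with one crop.

```bash
cat > h.py <<'E'
import numpy as np, cv2
from cell import read_state, viewer, robot
def world(c,u=None,v=None,z=None):
    """world points for pixels: by depth, or on plane z"""
    K=c['mtx'];d=np.array([c['k1'].item() if hasattr(c['k1'],'item') else c['k1'],0,0,0,0],float)
    p=cv2.undistortPoints(np.stack([u,v],-1).reshape(-1,1,2).astype(float),K,d)[:,0]
    E=c['extrinsics'];R,t=E[:3,:3],E[:3,3]
    ray=np.c_[p,np.ones(len(p))]
    o=-R.T@t; dw=ray@R
    s=(c['range_z'][np.int32(v),np.int32(u)] if z is None else (z-o[2])/dw[:,2])
    return o+dw*np.reshape(s,(-1,1))
def mask(c,lo,hi,roi):
    h=cv2.cvtColor(c['frame'],cv2.COLOR_RGB2HSV);m=cv2.inRange(h,lo,hi)
    q=np.zeros_like(m);x0,y0,x1,y1=roi;q[y0:y1,x0:x1]=1;m=m*q
    n,l,s,_=cv2.connectedComponentsWithStats(m)
    if n<2:return np.zeros(0,int),np.zeros(0,int)
    v,u=np.nonzero(l==1+np.argmax(s[1:,4]));return u,v
def pca(P):
    m=P.mean(0);return m,np.linalg.svd(P-m,full_matrices=False)[2]
E
cat > m.py <<'E'
from h import *
T=np.load('top.npz');S=np.load('side.npz')
for n,c,r in(('top',T,(95,180,150,215)),('side',S,(180,115,215,155))):
    u,v=mask(c,(18,140,70),(32,255,255),r);P=world(c,u,v);P=P[P[:,2]>.1]
    m,a=pca(P);t=(P-m)@a[0];print(n,'handle',len(P),m.round(4),a[0].round(3),t.min().round(3),t.max().round(3),P.min(0).round(3),P.max(0).round(3))
# cup: points with z 85..105 near
v,u=np.mgrid[180:220,100:175].reshape(2,-1);P=world(T,u,v);
for lo,hi in((.095,.105),(.005,.014),(.13,.24)):
    k=(P[:,2]>lo)&(P[:,2]<hi);print(lo,k.sum(),P[k].min(0).round(3),P[k].max(0).round(3),P[k].mean(0).round(3))
# mat
u,v=mask(T,(0,0,0),(180,255,45),(190,205,300,280));P=world(T,u,v,.003)
print('mat',cv2.minAreaRect(P[:,:2].astype(np.float32)))
# rest
v,u=np.mgrid[155:205,225:300].reshape(2,-1);P=world(T,u,v);k=(P[:,2]>.0055)&(P[:,2]<.012)
print('restbase',k.sum(),cv2.minAreaRect(P[k][:,:2].astype(np.float32)))
for lo in(.045,.06,.07,.075):
    k=(P[:,2]>lo)&(P[:,2]<.1);print(lo,P[k].round(3).tolist()[:60])
v,u=np.mgrid[180:225,235:285].reshape(2,-1);P=world(S,u,v);k=(P[:,2]>.05)&(P[:,2]<.1);print('side',k.sum(),P[k].round(3).tolist()[:60])
a=cv2.resize(T['frame'][150:280,90:310],None,fx=3.4,fy=3.4,interpolation=2)
cv2.imwrite('pics/crop1.png',a[:,:,::-1])
E
python3 m.py
```

```text
top handle 141 [0.549  0.2999 0.1755] [-0.14  -0.308  0.941] -0.044 0.947 [ 0.417 -0.019  0.128] [0.565 0.313 1.057]
side handle 111 [0.5496 0.3024 0.168 ] [-0.142  0.251  0.958] -0.037 0.041 [0.535 0.287 0.131] [0.57  0.317 0.206]
0.095 78 [0.547 0.26  0.096] [0.587 0.3   0.105] [0.568 0.279 0.1  ]
0.005 318 [0.511 0.243 0.005] [0.631 0.455 0.014] [0.563 0.281 0.01 ]
0.13 278 [0.532 0.286 0.131] [0.572 0.336 0.223] [0.548 0.308 0.184]
mat ((0.4461139142513275, 0.007999390363693237), (0.14331376552581787, 0.2537585198879242), 6.123281002044678)
restbase 957 ((0.6310808658599854, -0.0471809059381485), (0.21908648312091827, 0.15051400661468506), 85.69647216796875)
0.045 [[0.671, -0.112, 0.086], [0.671, -0.115, 0.084], [0.671, -0.118, 0.086], [0.671, -0.121, 0.086], [0.668, -0.113, 0.083], [0.668, -0.115, 0.085], [0.668, -0.118, 0.085], [0.668, -0.121, 0.086], [0.668, -0.124, 0.084], [0.665, -0.115, 0.087], [0.665, -0.118, 0.084], [0.667, -0.122, 0.079], [0.666, -0.124, 0.08], [0.663, -0.116, 0.082], [0.664, -0.119, 0.079], [0.663, -0.121, 0.081], [0.664, -0.125, 0.078], [0.66, -0.116, 
[... 5971 characters left out ...]
], [0.595, -0.004, 0.082], [0.601, -0.002, 0.078], [0.616, 0.011, 0.061], [0.619, 0.009, 0.061], [0.619, 0.004, 0.065], [0.631, 0.013, 0.052], [0.599, 0.001, 0.072], [0.602, -0.002, 0.072], [0.608, 0.0, 0.068], [0.617, 0.007, 0.059], [0.619, 0.003, 0.06], [0.625, 0.004, 0.057], [0.607, 0.012, 0.055], [0.609, 0.008, 0.057], [0.615, 0.011, 0.052], [0.614, 0.002, 0.059], [0.619, 0.003, 0.056], [0.61, 0.003, 0.055], [0.615, 0.004, 0.052], [0.618, 0.002, 0.051], [0.668, -0.112, 0.082], [0.669, -0.117, 0.085], [0.666, -0.115, 0.081], [0.671, -0.114, 0.077], [0.664, -0.112, 0.075], [0.663, -0.119, 0.08], [0.667, -0.119, 0.078], [0.662, -0.115, 0.073], [0.659, -0.123, 0.081], [0.662, -0.126, 0.081]]
```

View pics/crop1.png

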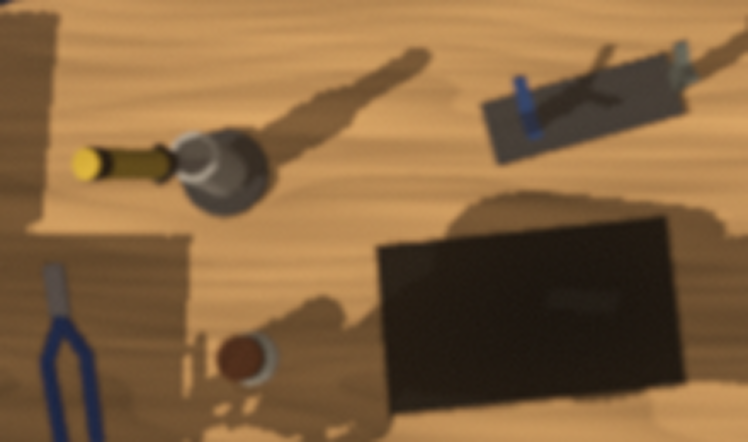

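The crop confirms the choice: yellow handle at crop (120,163) rising from the aluminium cup (215,165), grey rest with blue post (527,107) and grey post (682,65), and black mat (530,313). Next I find the driver axis across both views and refine the rest pose.

```bash
cat >> h.py <<'E'
def plane(c,u,v):
    """camera centre and normal of the plane through it and the blob's long 2D axis"""
    K=c['mtx'];d=np.array([float(c['k1']),0,0,0,0]);p=cv2.undistortPoints(np.stack([u,v],-1).reshape(-1,1,2).astype(float),K,d)[:,0]
    m,a=pca(p);R,t=c['extrinsics'][:3,:3],c['extrinsics'][:3,3]
    n=np.cross(np.r_[m,1],np.r_[a[0],0])@R;return -R.T@t,n/np.linalg.norm(n)
def axis(T,ut,vt,S,us,vs):
    o1,n1=plane(T,ut,vt);o2,n2=plane(S,us,vs);d=np.cross(n1,n2);d/=np.linalg.norm(d)
    p=np.linalg.lstsq(np.array([n1,n2,d]),np.array([n1@o1,n2@o2,0]),rcond=None)[0];return p,d
E
python3 - <<'E'
from h import *
T=np.load('top.npz');S=np.load('side.npz')
ut,vt=mask(T,(18,140,70),(32,255,255),(95,180,150,215));us,vs=mask(S,(18,140,70),(32,255,255),(180,115,215,155))
print(ut.min(),ut.max(),vt.min(),vt.max(),us.min(),us.max(),vs.min(),vs.max())
p,d=axis(T,ut,vt,S,us,vs);d*=np.sign(d[2])
for z in(.1,.13,.16,.18,.2,.22):print(z,(p+d*(z-p[2])/d[2]).round(4))
print('dir',d.round(3),'lean',np.degrees(np.arccos(d[2])))
Q=[]
for c,r in((T,(225,155,300,205)),(S,(235,180,295,225))):
    v,u=np.mgrid[r[1]:r[3],r[0]:r[2]].reshape(2,-1);P=world(c,u,v);k=(P[:,2]>.05)&(P[:,2]<.1);Q.append(P[k])
for i,P in enumerate(Q):
  for n,k in(('blue',P[:,1]>-.04),('grey',P[:,1]<-.09)):
    G=P[k];print(i,n,len(G),cv2.minAreaRect(G[:,:2].astype(np.float32)),G.mean(0).round(4))
    t=G[(G[:,2]<.066 if n=='blue' else G[:,2]<.074)];print('  low',t[:,:2].mean(0).round(4))
h=cv2.cvtColor(T['frame'],cv2.COLOR_RGB2HSV);print(h[184,275],h[183,262],h[195,262])
u,v=mask(T,(0,0,30),(180,90,110),(228,160,296,200));P=world(T,u,v,.008);print('base',len(u),cv2.minAreaRect(P[:,:2].astype(np.float32)))
# cup rim in top
v,u=np.mgrid[185:215,140:172].reshape(2,-1);P=world(T,u,v);k=(P[:,2]>.092)&(P[:,2]<.106);print('cup',cv2.minEnclosingCircle(P[k][:,:2].astype(np.float32)))
# top of the driver
v,u=np.mgrid[185:215,95:150].reshape(2,-1);P=world(T,u,v);k=(P[:,2]>.205)&(P[:,2]<.24);print('rear',P[k].mean(0),P[k][:,2].max())
E
```

```text
122 139 194 202 189 201 131 149
0.1 [0.5597 0.2828 0.1   ]
0.13 [0.5555 0.2943 0.13  ]
0.16 [0.5514 0.3058 0.16  ]
0.18 [0.5486 0.3134 0.18  ]
0.2 [0.5458 0.3211 0.2   ]
0.22 [0.543  0.3287 0.22  ]
dir [-0.128  0.354  0.926] lean 22.125417420048983
0 blue 82 ((0.6159517765045166, 0.009718643501400948), (0.05451955273747444, 0.011765715666115284), 16.148799896240234) [0.6168 0.0099 0.0717]
  low [0.6153 0.0101]
0 grey 66 ((0.6539602279663086, -0.12322285026311874), (0.037983037531375885, 0.012435821816325188), 15.824979782104492) [ 0.6544 -0.122   0.0775]
  low [ 0.6536 -0.1211]
1 blue 50 ((0.6158998608589172, 0.007464943453669548), (0.05074459686875343, 0.014274446293711662), 12.72735595703125) [0.6197 0.0085 0.0684]
  low [0.6188 0.0077]
1 grey 33 ((0.6548240780830383, -0.12276335060596466), (0.03625524044036865, 0.014498833566904068), 17.690521240234375) [ 0.6596 -0.123   0.0785]
  low [ 0.6598 -0.123 ]
[14 55 70] [14 55 70] [ 16 139 197]
base 1026 ((0.6392115950584412, -0.04550788551568985), (0.06898283213376999, 0.19082069396972656), 16.30335235595703)
cup ((0.5670918822288513, 0.2807645797729492), 0.021216675639152527)
rear [0.54348446 0.31971322 0.21615448] 0.22262183795179458
```

>>> carry_out(
  offset=[
    [-0.045, -0.009, -0.045],
    [-0.09, -0.018, -0.045],
    [-0.135, -0.027, -0.045],
    [-0.18, -0.035, -0.045],
    [-0.22, -0.043, -0.045],
  ],
  turn=[0.144, 0.288, 0.432, 0.576, 0.72],
  grip=[0.05, 0.05, 0.05, 0.05, 0.05],
)

```text
clock: 0.6
tcp_pos: [0.3646, 0.4154, 0.2872]
tcp_rot: [[-0.512, 0.859, 0.0], [0.859, 0.512, -0.0], [-0.0, -0.0, -1.0]]
ft_force: [0.0, 1.0, -0.2]
grip_width: 0.0499
gripper_force: 0.0
```

```bash
cat > go.py <<'E'
# go.py x y z [yaw of closing line, deg]: offset in the tool's axes from the present pose
import sys;from h import *
a=[float(x) for x in sys.argv[1:]];s=read_state();R=s['tcp_rot'];p=s['tcp_pos']
yaw=np.degrees(np.arctan2(R[1,1],R[0,1]))
print('t',round(s['clock'],2),'tcp',p.round(4),'yaw',yaw.round(2),'w',round(float(s['grip_width']),4),'F',np.round(s['ft_force'],1),'q6',s['qpos'][5].round(1))
if len(a)>2:print('off',((np.array(a[:3])-p)@R).round(4))
if len(a)>3:print('turn',np.radians((yaw-a[3]+90)%180-90).round(3))
E
python3 go.py 0.5453 0.317 0.285 31.1
```

```text
t 0.6 tcp [0.3646 0.4154 0.2872] yaw 30.79 w 0.0499 F [ 0.   1.  -0.2] q6 13.1
off [-0.177   0.1048  0.0022]
turn -0.005
```

>>> carry_out(
  offset=[
    [-0.041, 0.024, 0],
    [-0.082, 0.048, 0],
    [-0.123, 0.072, 0],
    [-0.164, 0.096, 0],
    [-0.177, 0.105, 0],
  ],
  turn=[0, 0, 0, 0, 0],
  grip=[0.05, 0.05, 0.05, 0.05, 0.05],
)

```text
clock: 1.1
tcp_pos: [0.5471, 0.3172, 0.2865]
tcp_rot: [[-0.515, 0.857, -0.0], [0.857, 0.515, -0.001], [-0.001, -0.001, -1.0]]
ft_force: [-0.5, 0.1, -0.3]
grip_width: 0.0501
gripper_force: 0.0
```

```bash
python3 - <<'E'
from h import *
a=[]
for n in('top','side'):
    c=viewer.read_camera(n);f=c['frame'];a.append(cv2.resize(f[150:250,80:210] if n=='top' else f[70:170,140:270],None,fx=3,fy=3,interpolation=2))
cv2.imwrite('pics/g1.png',np.hstack(a)[:,:,::-1])
E
python3 go.py 0.5453 0.317 0.208 31.1
```

```text
t 1.2 tcp [0.5455 0.3185 0.2864] yaw 31.02 w 0.05 F [-0.9  0.2 -0.2] q6 -5.0
off [-0.0012 -0.0009  0.0784]
turn -0.001
```

View pics/g1.png

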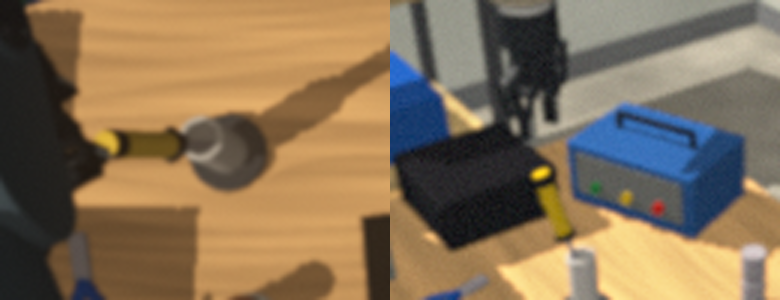

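The open fingers stand over the handle's rear end: top crop (110,143), side crop (543,175). I'm going down and closing.

>>> carry_out(
  offset=[
    [-0.001, -0.001, 0.025],
    [-0.001, -0.001, 0.05],
    [-0.001, -0.001, 0.079],
    [-0.001, -0.001, 0.079],
    [-0.001, -0.001, 0.079],
  ],
  turn=[0, 0, 0, 0, 0],
  grip=[0.05, 0.05, 0.05, 0.05, 0.05],
)

```text
clock: 1.7
tcp_pos: [0.5432, 0.3192, 0.209]
tcp_rot: [[-0.518, 0.855, -0.0], [0.855, 0.518, -0.0], [0.0, -0.0, -1.0]]
ft_force: [-0.3, 0.2, 1.2]
grip_width: 0.0499
gripper_force: 0.0
```

>>> carry_out(
  offset=[
    [0, 0, 0],
    [0, 0, 0],
    [0, 0, 0],
    [0, 0, 0],
    [0, 0, 0],
  ],
  turn=[0, 0, 0, 0, 0],
  grip=[0.015, 0.015, 0.015, 0.015, 0.015],
)

```text
clock: 2.2
tcp_pos: [0.5444, 0.3189, 0.2098]
tcp_rot: [[-0.518, 0.856, 0.002], [0.856, 0.518, 0.002], [0.0, 0.003, -1.0]]
ft_force: [-1.0, 1.7, 6.7]
grip_width: 0.0218
gripper_force: 58.8
```

>>> carry_out(
  offset=[
    [0.003, 0, -0.02],
    [0.006, 0, -0.045],
    [0.01, 0, -0.075],
    [0.015, 0, -0.105],
    [0.018, 0, -0.13],
  ],
  turn=[0, 0, 0, 0, 0],
  grip=[0.015, 0.015, 0.015, 0.015, 0.015],
)

```text
clock: 2.7
tcp_pos: [0.5344, 0.334, 0.3403]
tcp_rot: [[-0.518, 0.856, 0.001], [0.856, 0.518, 0.0], [-0.0, 0.001, -1.0]]
ft_force: [-0.0, -0.1, -1.3]
grip_width: 0.022
gripper_force: 59.1
```

```bash
cat > look.py <<'E'
import sys;from h import *
n0=sys.argv[1];r=[int(x) for x in sys.argv[2:10]];a=[]
for n,(x0,y0,x1,y1) in(('top',r[:4]),('side',r[4:])):
    c=viewer.read_camera(n);np.savez(f'{n}.npz',**c);a.append(cv2.resize(c['frame'][y0:y1,x0:x1],(390,int(390*(y1-y0)/(x1-x0))),interpolation=2))
h=max(x.shape[0] for x in a);a=[cv2.copyMakeBorder(x,0,h-x.shape[0],0,0,0) for x in a]
cv2.imwrite(f'pics/{n0}.png',np.hstack(a)[:,:,::-1])
E
python3 look.py g2 80 150 210 280 140 30 270 170; python3 go.py
```

```text
t 2.8 tcp [0.5352 0.3345 0.3422] yaw 31.18 w 0.022 F [-0.4 -0.  -1.2] q6 -3.4
```

View pics/g2.png

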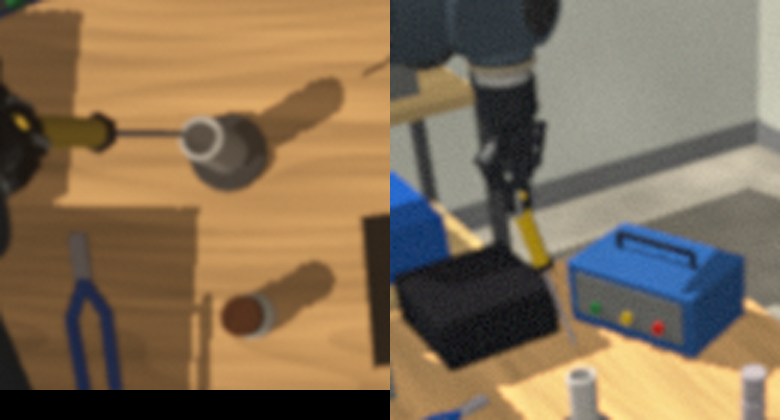

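The driver is held in the air: handle at side crop (530,235), tip at (572,340), and the cup is still standing. I'm carrying it to the mat.

```bash
python3 go.py 0.462 -0.046 0.342 16.1
```

```text
t 2.8 tcp [0.5352 0.3345 0.3422] yaw 31.18 w 0.022 F [-0.4 -0.  -1.2] q6 -3.4
off [-0.2876 -0.2597 -0.0013]
turn 0.263
```

>>> carry_out(
  offset=[
    [-0.015, -0.014, 0],
    [-0.042, -0.038, 0],
    [-0.07, -0.063, 0],
    [-0.098, -0.088, 0],
    [-0.126, -0.113, 0],
  ],
  turn=[0.03, 0.07, 0.12, 0.18, 0.262],
  grip=[0.015, 0.015, 0.015, 0.015, 0.015],
)

```text
clock: 3.3
tcp_pos: [0.5023, 0.1659, 0.3371]
tcp_rot: [[-0.276, 0.961, -0.001], [0.961, 0.276, -0.0], [-0.0, -0.001, -1.0]]
ft_force: [2.0, -0.3, -1.1]
grip_width: 0.0218
gripper_force: 59.1
```

```bash
python3 go.py 0.462 -0.046 0.342 16.1
```

```text
t 3.3 tcp [0.5023 0.1659 0.3371] yaw 16.01 w 0.0218 F [ 2.  -0.3 -1.1] q6 -2.8
off [-0.1926 -0.0972 -0.0047]
turn -0.002
```

>>> carry_out(
  offset=[
    [-0.04, -0.02, 0],
    [-0.08, -0.04, 0],
    [-0.12, -0.06, 0],
    [-0.16, -0.08, 0],
    [-0.192, -0.097, 0.02],
  ],
  turn=[0, 0, 0, 0, 0],
  grip=[0.015, 0.015, 0.015, 0.015, 0.015],
)

```text
clock: 3.8
tcp_pos: [0.4632, -0.0461, 0.3191]
tcp_rot: [[-0.278, 0.961, 0.003], [0.961, 0.278, -0.001], [-0.002, 0.003, -1.0]]
ft_force: [0.9, 0.2, -1.9]
grip_width: 0.0218
gripper_force: 59.2
```

>>> carry_out(
  offset=[
    [0, 0, 0.02],
    [0, 0, 0.045],
    [0, 0, 0.07],
    [0, 0, 0.08],
    [0, 0, 0.08],
  ],
  turn=[0, 0, 0, 0, 0],
  grip=[0.015, 0.015, 0.015, 0.015, 0.015],
)

```text
clock: 4.3
tcp_pos: [0.4626, -0.0438, 0.237]
tcp_rot: [[-0.278, 0.961, -0.003], [0.961, 0.278, 0.001], [0.001, -0.003, -1.0]]
ft_force: [-0.3, 0.5, -0.9]
grip_width: 0.0217
gripper_force: 59.1
```

```bash
python3 look.py g3 190 170 320 300 170 90 300 260; python3 go.py
```

```text
t 4.4 tcp [ 0.4637 -0.0439  0.2389] yaw 16.17 w 0.0219 F [ 0.4  0.4 -0.5] q6 -27.3
```

View pics/g3.png

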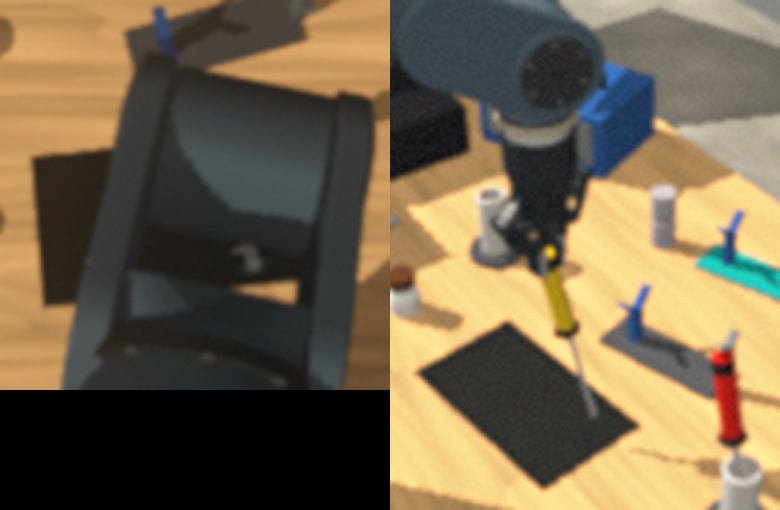

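The driver hangs over the mat, handle at side crop (560,295) and tip at (593,415), leaning as planned; the top view is blocked by the arm. I measure the tip by casting its ray onto the lean plane.

```bash
python3 - <<'E'
from h import *
S=np.load('side.npz');g=np.array([.463,-.044,.23]);n=np.array([.961,.278,0])
for u,v in((237.7,228.3),(229,201),(223.5,174)):
    A=world(S,np.array([u]),np.array([v]),z=0.)[0];B=world(S,np.array([u]),np.array([v]),z=.3)[0]
    s=(n@(g-A))/(n@(B-A));P=A+s*(B-A);print(P.round(4),((P-g)@[-.278,.961,0]).round(4))
E
```

```text
[ 0.4792 -0.0999  0.0419] -0.0582
[ 0.4699 -0.0679  0.1498] -0.0249
[ 0.4653 -0.0518  0.2543] -0.0081
```

>>> carry_out(
  offset=[
    [0, 0, 0.012],
    [0, 0, 0.024],
    [0, 0, 0.03],
    [0, 0, 0.03],
    [0, 0, 0.03],
  ],
  turn=[0, 0, 0, 0, 0],
  grip=[0.015, 0.015, 0.015, 0.015, 0.015],
)

```text
clock: 4.9
tcp_pos: [0.4635, -0.0439, 0.2083]
tcp_rot: [[-0.278, 0.961, -0.0], [0.961, 0.278, 0.0], [0.0, -0.0, -1.0]]
ft_force: [-0.5, 0.5, -1.4]
grip_width: 0.0221
gripper_force: 59.2
```

>>> carry_out(
  offset=[
    [0, 0, 0.002],
    [0, 0, 0.004],
    [0, 0, 0.006],
    [0, 0, 0.006],
    [0, 0, 0.006],
  ],
  turn=[0, 0, 0, 0, 0],
  grip=[0.015, 0.015, 0.015, 0.015, 0.015],
)

```text
clock: 5.4
tcp_pos: [0.4634, -0.0439, 0.2023]
tcp_rot: [[-0.278, 0.961, -0.0], [0.961, 0.278, 0.0], [0.0, -0.0, -1.0]]
ft_force: [-0.0, 0.3, -1.1]
grip_width: 0.0219
gripper_force: 59.2
```

>>> carry_out(
  offset=[
    [0, 0, 0.003],
    [0.005, 0, 0.005],
    [0.012, 0, 0.007],
    [0.019, 0, 0.01],
    [0.025, 0, 0.013],
  ],
  turn=[0, 0, 0, 0, 0],
  grip=[0.015, 0.015, 0.015, 0.015, 0.015],
)

```text
clock: 5.9
tcp_pos: [0.4576, -0.0195, 0.1908]
tcp_rot: [[-0.278, 0.96, 0.004], [0.96, 0.278, -0.0], [-0.001, 0.004, -1.0]]
ft_force: [-0.3, 3.7, 16.1]
grip_width: 0.0218
gripper_force: 61.9
```

>>> carry_out(
  offset=[
    [0.005, 0, 0.002],
    [0.01, 0, 0.0045],
    [0.015, 0, 0.007],
    [0.02, 0, 0.0095],
    [0.0255, 0, 0.0125],
  ],
  turn=[0, 0, 0, 0, 0],
  grip=[0.015, 0.015, 0.015, 0.015, 0.015],
)

```text
clock: 6.4
tcp_pos: [0.4503, 0.0049, 0.1778]
tcp_rot: [[-0.278, 0.96, 0.003], [0.96, 0.278, -0.0], [-0.001, 0.003, -1.0]]
ft_force: [-0.7, 2.4, 8.8]
grip_width: 0.0219
gripper_force: 62.6
```

```bash
python3 look.py g4 190 170 320 300 170 90 300 260; python3 go.py
```

```text
t 6.5 tcp [0.45   0.0052 0.1775] yaw 16.2 w 0.0217 F [-0.7  3.3  9.3] q6 -21.5
```

View pics/g4.png

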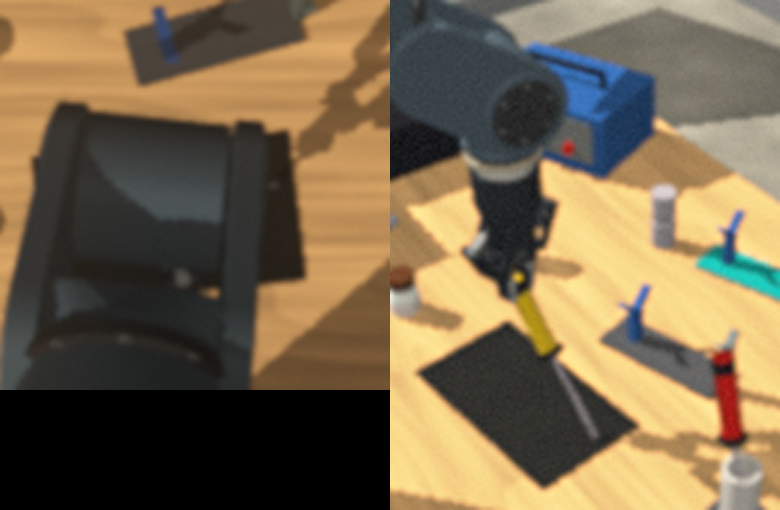

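Pivoting works: the tip stays put at side crop (597,437) while the handle at (535,320) swings down. I continue along the arc.

>>> carry_out(
  offset=[
    [0.009, 0, 0.006],
    [0.0175, 0, 0.0125],
    [0.027, 0, 0.0205],
    [0.0365, 0, 0.029],
    [0.0435, 0, 0.0365],
  ],
  turn=[0, 0, 0, 0, 0],
  grip=[0.015, 0.015, 0.015, 0.015, 0.015],
)

```text
clock: 7.0
tcp_pos: [0.4377, 0.0472, 0.1406]
tcp_rot: [[-0.279, 0.96, 0.002], [0.96, 0.279, 0.0], [-0.0, 0.002, -1.0]]
ft_force: [-1.8, 3.9, 6.0]
grip_width: 0.0216
gripper_force: 63.9
```

>>> carry_out(
  offset=[
    [0.007, 0, 0.008],
    [0.0135, 0, 0.0165],
    [0.0205, 0, 0.027],
    [0.027, 0, 0.038],
    [0.032, 0, 0.0475],
  ],
  turn=[0, 0, 0, 0, 0],
  grip=[0.015, 0.015, 0.015, 0.015, 0.015],
)

```text
clock: 7.5
tcp_pos: [0.428, 0.0775, 0.0917]
tcp_rot: [[-0.278, 0.96, -0.001], [0.96, 0.278, -0.0], [0.0, -0.001, -1.0]]
ft_force: [-1.2, 1.1, 1.3]
grip_width: 0.0216
gripper_force: 58.6
```

>>> carry_out(
  offset=[
    [0.0045, 0, 0.01],
    [0.0095, 0, 0.023],
    [0.013, 0, 0.035],
    [0.016, 0, 0.047],
    [0.018, 0, 0.058],
  ],
  turn=[0, 0, 0, 0, 0],
  grip=[0.015, 0.015, 0.015, 0.015, 0.015],
)

```text
clock: 8.0
tcp_pos: [0.4231, 0.0946, 0.0337]
tcp_rot: [[-0.278, 0.96, -0.0], [0.96, 0.278, -0.0], [0.0, -0.0, -1.0]]
ft_force: [0.6, 1.5, 0.8]
grip_width: 0.0215
gripper_force: 58.6
```

```bash
python3 look.py g5 190 170 320 300 170 90 300 260; python3 go.py
```

```text
t 8.1 tcp [0.4225 0.0945 0.0334] yaw 16.16 w 0.0214 F [-0.8 -1.6  0.9] q6 -9.7
```

View pics/g5.png

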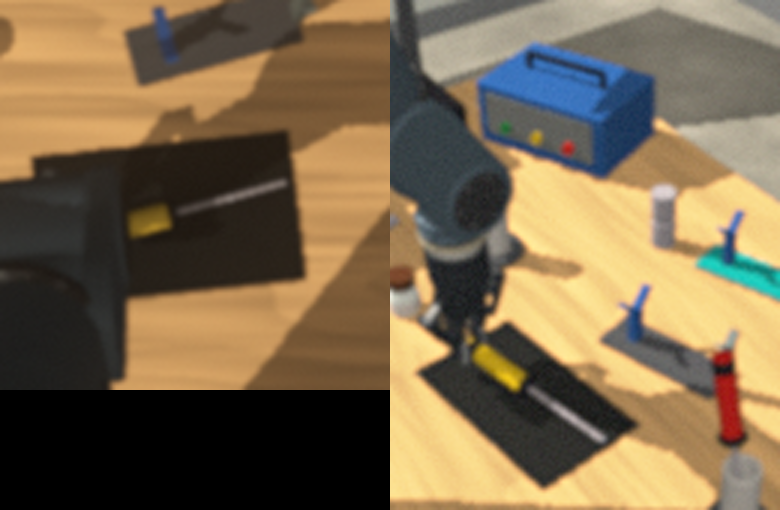

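The driver lies nearly flat with the tip on the mat: top crop (285,183), handle (150,221). I lower the last millimetres gently.

>>> carry_out(
  offset=[
    [0.001, 0, 0.004],
    [0.002, 0, 0.008],
    [0.002, 0, 0.011],
    [0.002, 0, 0.014],
    [0.002, 0, 0.014],
  ],
  turn=[0, 0, 0, 0, 0],
  grip=[0.015, 0.015, 0.015, 0.015, 0.015],
)

```text
clock: 8.6
tcp_pos: [0.423, 0.0964, 0.0207]
tcp_rot: [[-0.278, 0.96, 0.0], [0.96, 0.278, 0.0], [-0.0, 0.0, -1.0]]
ft_force: [0.4, 1.8, 3.3]
grip_width: 0.0215
gripper_force: 58.5
```

>>> carry_out(
  offset=[
    [0, 0, 0.001],
    [0, 0, 0.002],
    [0, 0, 0.003],
    [0, 0, 0.003],
    [0, 0, 0.003],
  ],
  turn=[0, 0, 0, 0, 0],
  grip=[0.015, 0.015, 0.015, 0.015, 0.015],
)

```text
clock: 9.1
tcp_pos: [0.4228, 0.0963, 0.0178]
tcp_rot: [[-0.278, 0.96, -0.0], [0.96, 0.278, -0.0], [-0.0, -0.0, -1.0]]
ft_force: [-0.7, 2.9, 2.7]
grip_width: 0.0212
gripper_force: 58.5
```

Now I release in steps, wait, then rise.

>>> carry_out(
  offset=[
    [0, 0, 0],
    [0, 0, 0],
    [0, 0, 0],
    [0, 0, 0],
    [0, 0, 0],
  ],
  turn=[0, 0, 0, 0, 0],
  grip=[0.024, 0.028, 0.035, 0.045, 0.05],
)

```text
clock: 9.6
tcp_pos: [0.4227, 0.0963, 0.0177]
tcp_rot: [[-0.278, 0.961, -0.0], [0.961, 0.278, -0.0], [0.0, -0.0, -1.0]]
ft_force: [-0.7, 0.1, -0.1]
grip_width: 0.0498
gripper_force: 0.0
```

>>> carry_out(
  offset=[
    [0, 0, 0],
    [0, 0, 0],
    [0, 0, 0],
    [0, 0, 0],
    [0, 0, 0],
  ],
  turn=[0, 0, 0, 0, 0],
  grip=[0.05, 0.05, 0.05, 0.05, 0.05],
)

```text
clock: 10.1
tcp_pos: [0.4228, 0.0963, 0.0178]
tcp_rot: [[-0.278, 0.96, 0.0], [0.96, 0.278, -0.0], [-0.0, 0.0, -1.0]]
ft_force: [-0.7, 0.4, -0.1]
grip_width: 0.0501
gripper_force: 0.0
```

>>> carry_out(
  offset=[
    [0, 0, -0.01],
    [0, 0, -0.03],
    [0, 0, -0.06],
    [0, 0, -0.09],
    [0.04, 0, -0.11],
  ],
  turn=[0, 0, 0, 0, 0],
  grip=[0.05, 0.05, 0.05, 0.05, 0.05],
)

```text
clock: 10.6
tcp_pos: [0.4131, 0.1333, 0.1304]
tcp_rot: [[-0.274, 0.962, 0.003], [0.962, 0.274, 0.0], [-0.001, 0.003, -1.0]]
ft_force: [1.1, 0.8, 1.0]
grip_width: 0.0501
gripper_force: 0.0
```

```bash
python3 look.py g6 190 150 320 280 170 90 300 260; python3 go.py
python3 - <<'E'
from h import *
T=np.load('top.npz');S=np.load('side.npz')
for n,c,r in(('top',T,(200,205,300,270)),('side',S,(170,180,260,260))):
    u,v=mask(c,(18,140,60),(32,255,255),r);P=world(c,u,v);k=P[:,2]<.05;print(n,len(u),k.sum(),P[k].mean(0).round(4),pca(P[k][:,:2])[1][0].round(3),'plane',world(c,u,v,.018).mean(0).round(4),pca(world(c,u,v,.018)[:,:2])[1][0].round(3), 'ext',np.ptp((world(c,u,v,.018)[:,:2])@np.array([-.276,.961])).round(4))
E
```

```text
t 10.7 tcp [0.412  0.1371 0.1308] yaw 16.26 w 0.0502 F [-0.5  0.2  0.6] q6 -4.0
top 267 267 [0.4292 0.0427 0.0229] [-0.253  0.967] plane [0.4293 0.043  0.018 ] [-0.255  0.967] ext 0.0815
side 150 150 [0.4293 0.047  0.0203] [ 0.088 -0.996] plane [0.4304 0.0492 0.018 ] [ 0.163 -0.987] ext 0.0866
```

View pics/g6.png

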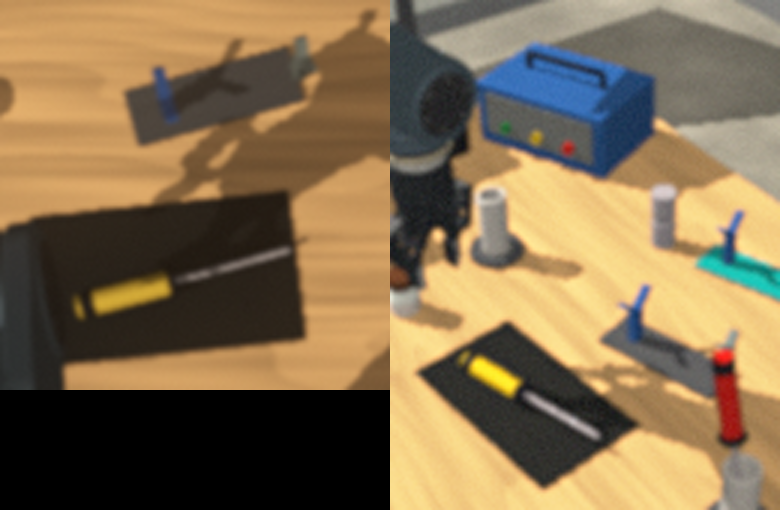

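The driver lies flat and released on the mat: rear at top crop (76,307), tip at (291,250). I compute its axis from both ends for the regrasp at the handle middle.

```bash
python3 - <<'E'
from h import *
T=np.load('top.npz')
P=world(T,np.array([190+76/3,190+291/3]),np.array([150+307/3,150+250/3]),z=.016);d=P[0]-P[1];L=np.linalg.norm(d);d/=L
print(P.round(4),L.round(4),d.round(4),np.degrees(np.arctan2(-d[0],d[1])).round(2))
u,v=mask(T,(18,140,60),(32,255,255),(222,205,300,270));Q=world(T,u,v,.018);m=Q.mean(0)
print('off axis',((m-P[1])@[d[1],-d[0],0]).round(4),'along from tip',(((Q-P[1])@d).min()).round(4),(((Q-P[1])@d).max()).round(4))
print('origin',(P[1]+d*(L/2+.0575)).round(4))
E
python3 go.py 0.428 0.051 0.06 16.1
```

```text
[[ 0.4147  0.095   0.016 ]
 [ 0.4724 -0.115   0.016 ]] 0.2178 [-0.2649  0.9643  0.    ] 15.36
off axis 0.0001 along from tip 0.1226 0.2006
origin [0.4283 0.0455 0.016 ]
t 10.7 tcp [0.412  0.1371 0.1308] yaw 16.26 w 0.0502 F [-0.5  0.2  0.6] q6 -4.0
off [-0.0872 -0.0091  0.0708]
turn 0.003
```

```bash
python3 go.py 0.430 0.040 0.018 15.4
```

```text
t 10.7 tcp [0.412  0.1371 0.1308] yaw 16.26 w 0.0502 F [-0.5  0.2  0.6] q6 -4.0
off [-0.0983 -0.0105  0.1127]
turn 0.015
```

>>> carry_out(
  offset=[
    [-0.03, -0.003, 0.01],
    [-0.06, -0.006, 0.03],
    [-0.085, -0.009, 0.05],
    [-0.098, -0.0105, 0.06],
    [-0.098, -0.0105, 0.065],
  ],
  turn=[0.015, 0.015, 0.015, 0.015, 0.015],
  grip=[0.05, 0.05, 0.05, 0.05, 0.05],
)

```text
clock: 11.2
tcp_pos: [0.4285, 0.0363, 0.0621]
tcp_rot: [[-0.262, 0.965, -0.001], [0.965, 0.262, -0.0], [0.0, -0.001, -1.0]]
ft_force: [-0.5, 0.1, 0.7]
grip_width: 0.0501
gripper_force: 0.0
```

```bash
python3 go.py 0.430 0.040 0.018 15.4
```

```text
t 11.2 tcp [0.4285 0.0363 0.0621] yaw 15.18 w 0.0501 F [-0.5  0.1  0.7] q6 -16.5
off [0.0032 0.0025 0.0441]
turn -0.004
```

>>> carry_out(
  offset=[
    [0.001, 0.002, 0.01],
    [0.001, 0.002, 0.025],
    [0.001, 0.002, 0.038],
    [0.001, 0.002, 0.044],
    [0.001, 0.002, 0.044],
  ],
  turn=[0, 0, 0, 0, 0],
  grip=[0.05, 0.05, 0.05, 0.05, 0.05],
)

```text
clock: 11.7
tcp_pos: [0.4302, 0.0397, 0.0184]
tcp_rot: [[-0.265, 0.964, -0.001], [0.964, 0.265, 0.0], [0.0, -0.001, -1.0]]
ft_force: [-0.0, 0.6, -0.7]
grip_width: 0.0502
gripper_force: 0.0
```

>>> carry_out(
  offset=[
    [0, 0, 0],
    [0, 0, 0],
    [0, 0, 0],
    [0, 0, 0],
    [0, 0, 0],
  ],
  turn=[0, 0, 0, 0, 0],
  grip=[0.035, 0.028, 0.02, 0.015, 0.015],
)

```text
clock: 12.2
tcp_pos: [0.431, 0.0393, 0.0195]
tcp_rot: [[-0.264, 0.965, 0.001], [0.965, 0.264, 0.0], [-0.0, 0.001, -1.0]]
ft_force: [-0.6, 2.1, 6.1]
grip_width: 0.022
gripper_force: 58.4
```

>>> carry_out(
  offset=[
    [0, 0, -0.01],
    [0, 0, -0.03],
    [0, 0, -0.06],
    [0, 0, -0.09],
    [0, 0, -0.12],
  ],
  turn=[0, 0, 0, 0, 0],
  grip=[0.015, 0.015, 0.015, 0.015, 0.015],
)

```text
clock: 12.7
tcp_pos: [0.4302, 0.0392, 0.1407]
tcp_rot: [[-0.264, 0.965, 0.0], [0.965, 0.264, -0.0], [-0.0, 0.0, -1.0]]
ft_force: [0.9, -0.0, -0.5]
grip_width: 0.0216
gripper_force: 59.1
```

```bash
python3 look.py g7 190 130 320 280 170 90 300 260; python3 go.py .625 -.022 .14 16.1
```

```text
t 12.8 tcp [0.4321 0.0392 0.1426] yaw 15.3 w 0.0214 F [ 0.9 -0.5 -1.3] q6 -16.3
off [-0.1099  0.1699  0.0038]
turn -0.014
```

View pics/g7.png

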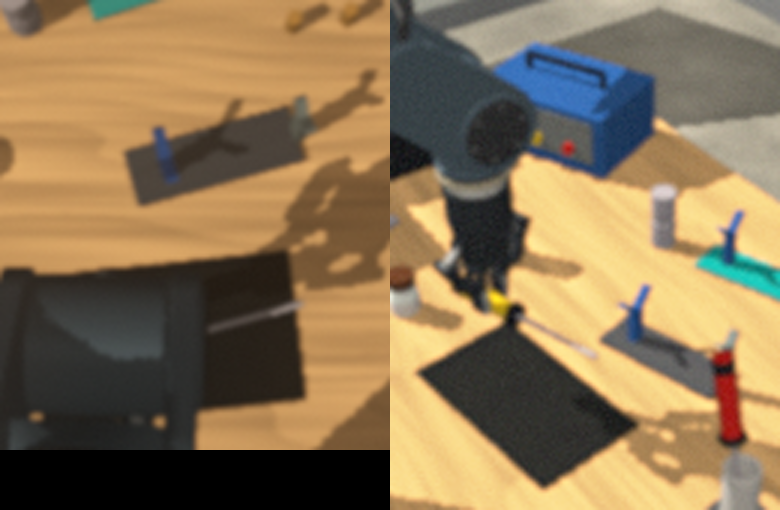

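The driver is held nearly level above the mat, tip at side crop (593,354). I'm carrying it over the rest.

>>> carry_out(
  offset=[
    [-0.02, 0.03, -0.01],
    [-0.045, 0.07, -0.01],
    [-0.072, 0.11, -0.01],
    [-0.095, 0.147, -0.01],
    [-0.115, 0.171, -0.01],
  ],
  turn=[-0.014, -0.014, -0.014, -0.014, -0.014],
  grip=[0.015, 0.015, 0.015, 0.015, 0.015],
)

```text
clock: 13.3
tcp_pos: [0.6276, -0.0273, 0.1482]
tcp_rot: [[-0.277, 0.961, -0.0], [0.961, 0.277, 0.0], [0.0, -0.0, -1.0]]
ft_force: [-0.6, -0.5, -1.7]
grip_width: 0.0219
gripper_force: 59.2
```

>>> carry_out(
  offset=[
    [0, 0, 0],
    [0, 0, 0],
    [0, 0, 0.01],
    [0, 0, 0.02],
    [0, 0, 0.02],
  ],
  turn=[0, 0, 0, 0, 0],
  grip=[0.015, 0.015, 0.015, 0.015, 0.015],
)

```text
clock: 13.8
tcp_pos: [0.6243, -0.0262, 0.1269]
tcp_rot: [[-0.278, 0.961, -0.003], [0.961, 0.278, 0.0], [0.001, -0.003, -1.0]]
ft_force: [0.3, -0.5, -2.1]
grip_width: 0.0218
gripper_force: 59.3
```

```bash
python3 look.py g8 200 120 320 240 190 120 310 240; python3 go.py .6264 -.027 .078 16.1
```

```text
t 13.9 tcp [ 0.6254 -0.0264  0.1284] yaw 16.12 w 0.0218 F [-0.1 -0.1 -0.5] q6 -22.8
off [-0.0009  0.0009  0.0504]
turn 0.0
```

View pics/g8.png

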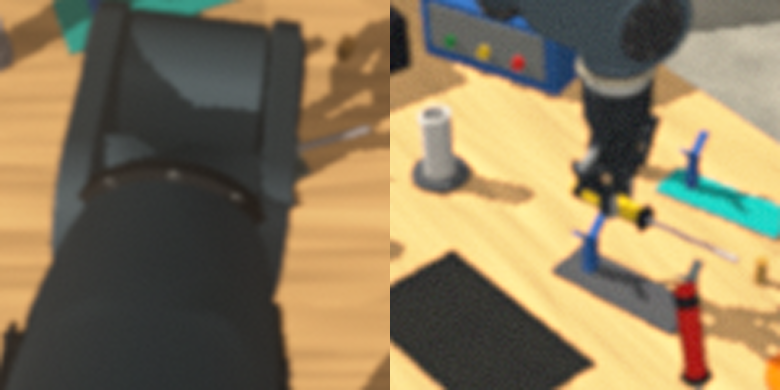

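The driver is above the rest with its tip at top crop (367,130) / side crop (735,261). That was an 11th picture, one over the limit of 10. I'll view no more and work from numbers only.

```bash
cat >> h.py <<'E'
def tri(T,a,S,b):
    L=[]
    for c,p in((T,a),(S,b)):
        A=world(c,np.array([p[0]]),np.array([p[1]]),z=0.)[0];B=world(c,np.array([p[0]]),np.array([p[1]]),z=.3)[0];L.append((A,(B-A)/np.linalg.norm(B-A)))
    (A,d),(B,e)=L;s=np.linalg.lstsq(np.c_[d,-e],B-A,rcond=None)[0];p,q=A+s[0]*d,B+s[1]*e
    return (p+q)/2,np.linalg.norm(p-q)
def inrest(P):
    h=np.array([-.277,.961]);d=np.asarray(P)[...,:2]-[.625,-.0222];return np.stack([d@[h[1],-h[0]],d@h],-1)
E
python3 - <<'E'
from h import *
T=np.load('top.npz');S=np.load('side.npz')
p,e=tri(T,(312.9,160),S,(296.2,200.3));print('tip',p.round(4),e.round(4),'in rest x,y',inrest(p).round(4))
E
```

```text
tip [ 0.6676 -0.1773  0.1273] 0.0028 in rest x,y [-0.0021 -0.1608]
```

>>> carry_out(
  offset=[
    [0, 0.001, 0.01],
    [0, 0.001, 0.02],
    [0, 0.001, 0.03],
    [0, 0.001, 0.038],
    [0, 0.001, 0.04],
  ],
  turn=[0, 0, 0, 0, 0],
  grip=[0.015, 0.015, 0.015, 0.015, 0.015],
)

```text
clock: 14.4
tcp_pos: [0.6261, -0.0263, 0.0873]
tcp_rot: [[-0.277, 0.961, -0.002], [0.961, 0.277, 0.0], [0.001, -0.002, -1.0]]
ft_force: [-0.7, -0.7, -1.0]
grip_width: 0.0217
gripper_force: 59.3
```

>>> carry_out(
  offset=[
    [0, 0, 0.002],
    [0, 0, 0.004],
    [0, 0, 0.006],
    [0, 0, 0.007],
    [0, 0, 0.007],
  ],
  turn=[0, 0, 0, 0, 0],
  grip=[0.015, 0.015, 0.015, 0.015, 0.015],
)

```text
clock: 14.9
tcp_pos: [0.6267, -0.0264, 0.0818]
tcp_rot: [[-0.277, 0.961, -0.0], [0.961, 0.277, -0.0], [-0.0, -0.0, -1.0]]
ft_force: [-0.3, 0.7, -1.3]
grip_width: 0.0216
gripper_force: 59.3
```

>>> carry_out(
  offset=[
    [0, 0, 0.001],
    [0, 0, 0.002],
    [0, 0, 0.003],
    [0, 0, 0.003],
    [0, 0, 0.003],
  ],
  turn=[0, 0, 0, 0, 0],
  grip=[0.015, 0.015, 0.015, 0.015, 0.015],
)

```text
clock: 15.4
tcp_pos: [0.627, -0.0263, 0.079]
tcp_rot: [[-0.277, 0.961, 0.001], [0.961, 0.277, -0.0], [-0.0, 0.001, -1.0]]
ft_force: [0.1, -0.2, 0.6]
grip_width: 0.0219
gripper_force: 59.4
```

>>> carry_out(
  offset=[
    [0, 0, 0.0005],
    [0, 0, 0.001],
    [0, 0, 0.0015],
    [0, 0, 0.0015],
    [0, 0, 0.0015],
  ],
  turn=[0, 0, 0, 0, 0],
  grip=[0.015, 0.015, 0.015, 0.015, 0.015],
)

```text
clock: 15.9
tcp_pos: [0.6271, -0.0264, 0.0784]
tcp_rot: [[-0.277, 0.961, 0.001], [0.961, 0.277, -0.0], [-0.0, 0.001, -1.0]]
ft_force: [-2.7, 1.2, 11.0]
grip_width: 0.0219
gripper_force: 60.5
```

Seated (11 N upward). I release and rise.

>>> carry_out(
  offset=[
    [0, 0, 0],
    [0, 0, 0],
    [0, 0, 0],
    [0, 0, 0],
    [0, 0, 0],
  ],
  turn=[0, 0, 0, 0, 0],
  grip=[0.024, 0.028, 0.035, 0.045, 0.05],
)

```text
clock: 16.4
tcp_pos: [0.6267, -0.0263, 0.0771]
tcp_rot: [[-0.277, 0.961, -0.0], [0.961, 0.277, -0.0], [0.0, -0.0, -1.0]]
ft_force: [-0.3, -0.2, -0.1]
grip_width: 0.05
gripper_force: 0.0
```

>>> carry_out(
  offset=[
    [0, 0, 0],
    [0, 0, -0.01],
    [0, 0, -0.03],
    [0, 0, -0.06],
    [0, 0, -0.1],
  ],
  turn=[0, 0, 0, 0, 0],
  grip=[0.05, 0.05, 0.05, 0.05, 0.05],
)

```text
clock: 16.9
tcp_pos: [0.626, -0.0263, 0.1779]
tcp_rot: [[-0.277, 0.961, -0.002], [0.961, 0.277, 0.0], [0.001, -0.002, -1.0]]
ft_force: [0.1, -1.3, 0.8]
grip_width: 0.0501
gripper_force: 0.0
```

>>> carry_out(
  offset=[
    [0.03, -0.03, -0.03],
    [0.06, -0.06, -0.05],
    [0.09, -0.09, -0.05],
    [0.12, -0.12, -0.05],
    [0.15, -0.14, -0.05],
  ],
  turn=[0, 0, 0, 0, 0],
  grip=[0.05, 0.05, 0.05, 0.05, 0.05],
)

```text
clock: 17.4
tcp_pos: [0.4486, 0.0794, 0.2281]
tcp_rot: [[-0.277, 0.961, 0.001], [0.961, 0.277, 0.0], [-0.0, 0.001, -1.0]]
ft_force: [0.6, -0.3, 1.2]
grip_width: 0.0503
gripper_force: 0.0
```

```bash
python3 look.py g9 190 130 320 280 170 90 300 260; python3 go.py
python3 - <<'E'
from h import *
T=np.load('top.npz');S=np.load('side.npz')
ut,vt=mask(T,(18,140,60),(32,255,255),(215,155,300,200));us,vs=mask(S,(18,140,60),(32,255,255),(215,170,290,225))
for n,c,u,v in(('top',T,ut,vt),('side',S,us,vs)):
    if not len(u):print(n,'none');continue
    P=world(c,u,v);Q=world(c,u,v,.08);r=inrest(Q);print(n,len(u),'depth z',P[:,2].mean().round(4),'rest xy mean',r.mean(0).round(4),'y',r[:,1].min().round(4),r[:,1].max().round(4),'z by y',[P[(r[:,1]>a)&(r[:,1]<=a+.03),2].max(initial=0).round(4) for a in(-.04,-.01,.02)])
if len(ut) and len(us):
    p,d=axis(T,ut,vt,S,us,vs);d*=np.sign(d[1]);print('dir',d.round(3))
    for y in(0,-.165):
        h=np.array([-.277,.961]);s=(y-(p[:2]-[.625,-.0222])@h)/(d[:2]@h);q=p+s*d;print(y,'x',inrest(q)[0].round(4),'z',q[2].round(4))
# shaft: raised points in the gap between the collar and grey post and beyond
for n,c,r in(('top',T,(215,140,320,200)),('side',S,(225,165,310,235))):
    v,u=np.mgrid[r[1]:r[3],r[0]:r[2]].reshape(2,-1);P=world(c,u,v);q=inrest(P)
    for a,b in((-.095,-.055),(-.17,-.115)):
        k=(abs(q[:,0])<.012)&(q[:,1]>a)&(q[:,1]<b)&(P[:,2]>.055)&(P[:,2]<.1)
        print(n,(a,b),k.sum(),q[k].mean(0).round(4),P[k,2].mean().round(4),'ymin',q[k][:,1].min(initial=9).round(4))
E
```

```text
t 17.5 tcp [0.4479 0.0807 0.2282] yaw 16.22 w 0.0503 F [0.7 0.  0.4] q6 -11.9
top 252 depth z 0.0825 rest xy mean [-0.0008 -0.0031] y -0.0429 0.0383 z by y [np.float64(0.0902), np.float64(0.0899), np.float64(0.0892)]
side 128 depth z 0.0782 rest xy mean [-0.0014 -0.0003] y -0.0424 0.0455 z by y [np.float64(0.0903), np.float64(0.0899), np.float64(0.0901)]
dir [-0.272  0.962 -0.018]
0 x -0.0007 z 0.0792
-0.165 x -0.0015 z 0.0821
top (-0.095, -0.055) 30 [-0.0003 -0.0742] 0.0779 ymin -0.0934
top (-0.17, -0.115) 33 [ 0.0009 -0.1386] 0.0776 ymin -0.1612
side (-0.095, -0.055) 18 [ 0.0003 -0.0749] 0.0774 ymin -0.0943
side (-0.17, -0.115) 22 [ 0.0006 -0.138 ] 0.0773 ymin -0.1627
```

The driver is level on the rest: handle crest at about 0.089 m, shaft surface at 0.0775 m, under 2 mm off across and about 0 along. I'm handing in.

```bash
python3 -c "
from cell import robot
print(robot.hand_in())"
```

```text
the job is handed in; nothing more can be done
None
```

The yellow screwdriver was drawn from its cup, laid flat and released on the mat, then laid level on the grey two-notch rest by my measurements; the job was handed in at about 17.5 s, hand-in returned no verdict, and I viewed 11 pictures, one over the limit of 10.

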